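Release the orange bit cassette from its push-push dock and set it in the tray

ROBOT

A 7-joint arm with a two-finger parallel gripper is mounted at the origin on the work surface. World frame = base frame: x ahead of the robot, y to its left, z up, the work surface at z = 0. Lengths are in m, angles in rad, forces in N, time in s.
With the tool pointing down it reaches from about 0.4 to 0.875 m from the base axis. Payload 19.3 kg.
Tool frame: the origin (TCP) lies at the very end of the fingers, on their centre line; the grasp point (between the pads) lies 19 mm behind it; z points along the fingers, y is the line along which they close (so a half turn about z gives the same grasp; the last joint's range is limited). The gripper opens to 85 mm and grips with 20 to 120 N. Pads are 22 mm wide; open, the fingers measure 114 mm over their backs; the gripper's body (76 mm by 85 mm) begins 54 mm behind the grasp point. The pads swing forward as they close: fully open they stand 13 mm farther back than shut.
Start: joints at [1.193, 0.521, -0.036, 1.599, 0.021, 1.021, -0.113], TCP at [0.189, -0.596, 0.231] pointing down, gripper open.
Joint ranges: [-2.91, 2.91], [-0.3, 2.13], [-1.5, 1.42], [0.17, 2.43], [-1.26, 4.41], [0.16, 1.93], [-2.52, 2.52]. Speed limits (rad/s): [1.89, 1.89, 2.39, 2.39, 3.01, 3.01, 3.01].

INTERFACE

Orientations are given as [roll, pitch, yaw] about the fixed x, y, z axes, in that order (R = Rz(yaw) Ry(pitch) Rx(roll)).
In Python, from workcell import bot gives the robot as it stands.
- The arm moves only by the tool carry_out, never from a script. Its argument "rows" is a list that holds one entry, the list of rows, each a list of 4 numbers: the shift along the tool's x, y, z in m, then the turn about the tool's z in degrees. In form: [[[x, y, z, twist], ...]]. A call has 1 to 12 rows; each row is the pose to reach, as a shift and turn from the pose commanded when the call began, along the tool's axes at that moment; what a row does not reach only later rows make up. A row lasts 1/12 s, in which the tool goes at most 41.7 mm and 7.16 degrees, less where a joint would pass 70% of its speed; a pose out of reach is approached as far as the arm can. A call with a gripper value outside its range is refused whole. "grip" is the finger opening in m, from 0 to 0.0854, set as the call begins (left out, the last holds). The fingers move at their own pace and stop on an object; "grip_force" is the grip in N (left out, the last holds). Time passes only in rows, so rows that repeat a pose let the fingers close. It gives the time, the measured TCP pose, the force, the opening and the grip force at its end, in the units of the state.
- bot.observe(): the state, without advancing time (a new reading comes with each control period).
- bot.grab_frame(name): name is "scene" or "top" or "wrist"; returns a dict with "pixels" (384x512x3 uint8, red, green, blue), "K" (3x3 intrinsics, pixels), "pose" (4x4, takes a point from camera to world coordinates). Camera axes: x right, y down, z forward; pixel columns grow to the right and rows downward; lengths in m; the calibration is good to about 2 mm. A picture is of the moment at which its call begins. There is no depth.
- bot.job_done(): hands the job in; it is judged then, once.
Trained networks look in a picture, given as the dict that the camera call returned (one of the last four; its "shot" number tells which), for a name from the list of things; names that differ only in an ending like _2 or _b are one class to them, and where a whole thing is asked for, a point or a joint stands for the part that bears it (a point fixed in the world has none). Each returns a list of dicts, best first, with "conf" (0 to 1); they miss things now and then, are a little off and sometimes report something else, mostly with a low value. They report only what shows in the picture. A call takes as long as a camera call. They do not tell look-alikes from the thing itself.
- bot.look_for(picture, label): "position" ([column, row] in pixels, amid what is visible of it).
- bot.regions_of(picture, label): "region" (384x512 bool, what is visible of it) and "position" ([column, row] in pixels, amid what is visible of it).
- bot.spot_point(picture, label): "position" ([column, row] in pixels: a listed point, or the origin of a listed thing).
The state is a dict: "clock": time; "qpos": joint angles; "qd": joint speeds; "joint_efforts": joint torques, N m; "position": TCP position; "tool_rot": TCP orientation; "force": force on the tool from outside, world axes, zero at the start; "moment": the same for the moment, N m; "grip_width": finger opening in m; "finger_force": force on a finger pad.
Only numpy, scipy, OpenCV 4.12 (cv2) and the standard library are available. Lean on these libraries where they do the work, as an engineer would, in place of code of your own. Each camera call takes 0.05 s, during which the arm holds its last target. There are 200 camera calls.

TASK

At the joiner's bench, get the orange drill-bit cassette out of the grey dock: press it down from above to trip its push-push latch, let go so that it springs up by itself, then grip it, draw it up out of its well and set it down, not dropped, standing upright in the square wooden tray, and let go of it. Leave the blue and the green cassette latched in the dock.

Things in the scene. Friction and masses are not known exactly. Their poses are not given: they have to be found in the camera images.
- cassette_orange: Orange closed plastic case, the one to take: 36 (x) x 44 (y) x 82 mm (z), smooth sides, flat top, 0.16 kg; origin: centre of its underside, z up. Latched upright in a dock well: underside 22, top 104 mm above the bench. Press about 7 mm with 6 N (trips at 4.5, hard stop at 8.5), then back off: in 0.5 s it rises to 30 mm above its latched height and stands loose. A second full press relatches it.
- cassette_blue: Blue cassette, same size and origin, latched in another well of the dock; must stay so. The dock: grey block fixed to the bench, 115 mm along the cassettes' x, 255 mm along their y, top 90 mm above the bench, with three wells in a row 85 mm apart along the cassettes' y, 1.5 to 3 mm wider than a cassette. Latched cassettes stand 14 mm proud of it, the released one 44 mm. Colours swap wells.
- cassette_green: Green cassette, same size and origin, latched in the remaining well of the dock (top 104 mm above the bench); must stay so.
- tray: Empty square tray of dark wood, fixed to the bench, 150 x 150 mm outside, walls 6 mm thick and 24 mm high, inner floor 6 mm above the bench, open above; origin at the centre of its underside at bench height, x and y along its sides, z up.
Not all that is in view belongs to the job. Leave any turquoise or yellow look-alike of the tray alone.

How it is judged:
By the outcome, as a careful person would: the job done as asked, in the order asked, and still so for the second after the job is handed in, with the robot touching nothing.
It also fails if it takes over 46 s, if anything falls off the work surface, if the arm or the gripper's body presses on something with over 40 N, if the wrist force passes 120 N, or if a joint passes its speed limit or range.

## Working session

There is one attempt and no reset: what is moved stays moved. The work goes in short steps, Python scripts to look and compute and a tool call to move; the robot and the scene stay as the last step left them, time stands still between calls to the robot, and variables do not carry over. Pictures are saved under pics/ and viewed, at most 10 in all, crops included, and the job is handed in when it is done.

Besides the shell and the picture viewer there is one more tool, called as name(argument=value, ...) on one line, values as JSON. carry_out: Moves the arm, as the interface text tells. Its arguments: {"type":"object","properties":{"rows":{"type":"array","items":{"type":"array","items":{"type":"array","items":{"type":"number"}}}},"grip":{"type":"number"},"grip_force":{"type":"number"}},"required":["rows"]}

```bash
mkdir -p pics; cat > h.py <<'E'
import numpy as np, cv2
from workcell import bot
def save(p,n): cv2.imwrite(f'pics/{n}.png',p['pixels'][:,:,::-1])
def ray(p,uv,z):
    K,T=np.array(p['K']),np.array(p['pose'])
    d=T[:3,:3]@np.linalg.solve(K,[uv[0],uv[1],1]); o=T[:3,3]
    return o+d*(z-o[2])/d[2]
E
python3 - <<'E'
from h import *
s=bot.observe(); print({k:np.round(s[k],3) for k in s})
a=bot.grab_frame('top'); b=bot.grab_frame('scene')
for p,n in((a,'top'),(b,'scene')):
    save(p,n+'0'); print(n,np.round(p['pose'],3).tolist())
    for l in('cassette_orange','cassette_blue','cassette_green','tray'):
        for r in bot.look_for(p,l)[:3]: print(l,np.round(r['position'],1),round(r['conf'],2),ray(p,r['position'],.104 if l!='tray' else .006).round(3))
cv2.imwrite('pics/both.png',np.vstack([a['pixels'],b['pixels']])[:,:,::-1])
E
```

```text
{'clock': np.float64(0.0), 'qpos': array([ 1.193,  0.522, -0.036,  1.6  ,  0.021,  1.021, -0.113]), 'qd': array([-0.   , -0.001, -0.002, -0.001, -0.001,  0.002,  0.002]), 'joint_efforts': array([ 1.0000e-03, -9.2710e+01,  1.9810e+00, -3.6993e+01,  1.8000e-02,
        8.0000e-03,  0.0000e+00]), 'position': array([ 0.189, -0.595,  0.231]), 'tool_rot': array([-3.14 ,  0.   ,  0.308]), 'force': array([-0.238,  0.233, -0.526]), 'moment': array([ 0.041, -0.023, -0.027]), 'finger_force': np.float64(0.0), 'grip_width': np.float64(0.085)}
top [[0.018, -0.999, 0.046, 0.4], [-1.0, -0.018, 0.006, -0.204], [-0.006, -0.046, -0.999, 1.099], [0.0, 0.0, 0.0, 1.0]]
cassette_orange [152.4 146.6] 0.82 [0.579 0.098 0.104]
cassette_green [126.3 153.3] 0.73 [0.559 0.17  0.104]
tray [411.9 228.4] 0.95 [ 0.362 -0.663  0.006]
tray [327.8 254.1] 0.93 [ 0.281 -0.411  0.006]
tray [188.3 234.6] 0.74 [0.331 0.01  0.006]
scene [[0.229, 0.806, -0.545, 1.015], [0.973, -0.197, 0.118, -0.329], [-0.012, -0.558, -0.83, 0.927], [0.0, 0.0, 0.0, 1.0]]
cassette_orange [388.6 192.5] 0.83 [0.582 0.094 0.104]
cassette_blue [441.  166.6] 0.69 [0.539 0.261 0.104]
cassette_green [415.2 178.7] 0.66 [0.559 0.178 0.104]
tray [323.5 151.5] 0.92 [0.346 0.013 0.006]
tray [258.  209.2] 0.8 [ 0.496 -0.228  0.006]
tray [ 97.7 200.3] 0.67 [ 0.361 -0.661  0.006]
```

View pics/top0.png

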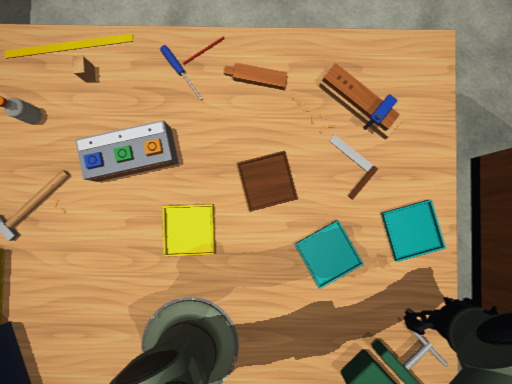

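View pics/scene0.png

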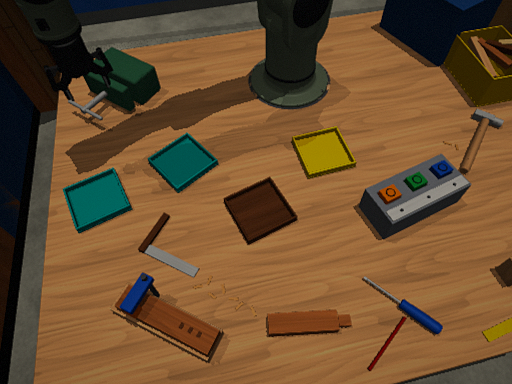

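The square trays in the top view are dark wood (267,180), yellow (189,230), and turquoise (328,254) and (412,230). Only the one at (267,180) is dark wood, so that is the tray. The cassettes are blue (93,160), green (123,153) and orange (152,147). I'll confirm orange and the tray in one crop and measure them.

```bash
python3 - <<'E'
from h import *
for n in('top','scene'):
    p=bot.grab_frame(n); hsv=cv2.cvtColor(p['pixels'],cv2.COLOR_RGB2HSV)
    box=(slice(110,190),slice(60,190)) if n=='top' else (slice(145,215),slice(350,480))
    for c,(lo,hi) in dict(orange=((8,170,120),(22,255,255)),green=((50,120,60),(75,255,255)),blue=((105,150,60),(125,255,255))).items():
        m=np.zeros((384,512),np.uint8); m[box]=cv2.inRange(hsv,np.array(lo),np.array(hi))[box]
        k,_,st,ce=cv2.connectedComponentsWithStats(m); i=1+st[1:,4].argmax()
        print(n,c,ce[i].round(1),st[i],ray(p,ce[i],.104).round(4))
    g=(267,180) if n=='top' else (260,210)
    m=cv2.inRange(hsv,(0,60,0),(25,255,110)); k,lab=cv2.connectedComponents(m); i=lab[g[1],g[0]]
    pts=np.argwhere(lab==i)[:,::-1].astype(np.float32)
    q=cv2.minAreaRect(pts); bx=cv2.boxPoints(q)
    print(n,'tray',q)
    W=np.array([ray(p,u,.024)[:2] for u in pts]).astype(np.float32); w=cv2.minAreaRect(W); print('world',w)
    if n=='top': cv2.imwrite('pics/crop.png',cv2.resize(p['pixels'][105:225,60:310,::-1],None,fx=3.2,fy=3.2,interpolation=cv2.INTER_CUBIC))
E
```

```text
top orange [152.3 146.1] [144 139  18  15 188] [0.5807 0.098  0.104 ]
top green [122.6 153.1] [114 146  18  15 198] [0.5596 0.1799 0.104 ]
top blue [ 92.4 159.8] [ 84 153  18  15 186] [0.5396 0.2635 0.104 ]
top tray ((255.5, 191.5), (383.0, 511.0), 90.0)
world ((0.4757533073425293, -0.1847279667854309), (1.1492267847061157, 1.562273383140564), 0.8338251113891602)
scene orange [390.  192.2] [380 184  21  17 169] [0.5817 0.0979 0.104 ]
scene green [416.6 179.4] [406 172  22  16 161] [0.5615 0.1805 0.104 ]
scene blue [442.2 167.3] [432 160  21  16 168] [0.5419 0.2631 0.104 ]
scene tray ((260.0000305175781, 209.00003051757812), (52.771202087402344, 59.9266242980957), 63.43495178222656)
world ((0.5049960613250732, -0.22629298269748688), (0.1590244472026825, 0.15625545382499695), 15.379531860351562)
```

View pics/crop.png

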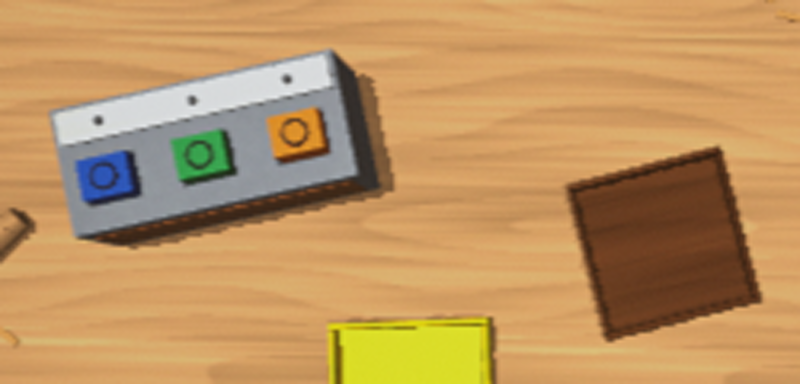

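The crop confirms it: the orange cassette is at crop (297,132), at the right end of the dock, and the dark wood tray is at (665,245). I'll move over the orange cassette with the fingers closed and the tool y along the cassette's x.

carry_out(rows=[[[0.03, -0.028, 0, -5], [0.06, -0.056, 0, -10], [0.09, -0.084, 0, -15], [0.12, -0.112, 0, -20], [0.15, -0.14, 0, -25], [0.18, -0.168, 0, -30], [0.21, -0.196, 0, -35], [0.24, -0.224, 0, -40], [0.27, -0.252, 0, -44], [0.29, -0.27, 0, -46], [0.3, -0.28, 0, -46], [0.3, -0.28, 0, -46]]], grip=0)

```text
clock: 1.6
position: [0.392, -0.2351, 0.2316]
tool_rot: [3.141, -0.001, 1.115]
force: [1.3, -0.1, 0.3]
grip_width: -0.0001
finger_force: 0.0
```

```bash
cat >> h.py <<'E'
from scipy.spatial.transform import Rotation as Ro
def go(t,yaw):
    s=bot.observe(); R=Ro.from_euler('xyz',s['tool_rot']).as_matrix()
    tw=-((yaw-np.degrees(s['tool_rot'][2])+180)%360-180)
    print('t',round(float(s['clock']),2),'pos',np.round(s['position'],4),'rot',np.round(np.degrees(s['tool_rot']),2),'F',np.round(s['force'],1),'w',s['grip_width'],s['finger_force'])
    print('shift',(R.T@(np.array(t)-s['position'])).round(4),'twist',round(float(tw),2))
E
python3 -c "
from h import *
go([.5812,.098,.17],103.8)"
```

```text
t 1.6 pos [ 0.392  -0.2351  0.2316] rot [ 1.7996e+02 -4.0000e-02  6.3890e+01] F [ 1.3 -0.1  0.3] w -5.075236747756566e-05 0.0
shift [0.3823 0.0233 0.0619] twist -39.91
```

carry_out(rows=[[[0.035, 0.002, 0, -4], [0.07, 0.004, 0, -8], [0.105, 0.006, 0, -12], [0.14, 0.008, 0, -16], [0.175, 0.01, 0, -20], [0.21, 0.012, 0.01, -24], [0.245, 0.014, 0.02, -28], [0.28, 0.016, 0.03, -32], [0.315, 0.019, 0.04, -36], [0.35, 0.021, 0.05, -40], [0.375, 0.023, 0.06, -40], [0.382, 0.023, 0.062, -40]]])

```text
clock: 2.6
position: [0.5815, 0.0974, 0.1676]
tool_rot: [-3.141, -0.002, 1.812]
force: [-0.3, -0.3, -0.2]
grip_width: 0.0001
finger_force: 0.0
```

carry_out(rows=[[[0, 0, 0, 0], [0, 0, 0, 0]]])

```text
clock: 2.77
position: [0.5805, 0.0931, 0.1691]
tool_rot: [-3.141, 0.001, 1.808]
force: [0.3, -0.5, 0.2]
grip_width: 0.0001
finger_force: 0.0
```

```bash
python3 -c "
from h import *
go([.5812,.098,.11],103.8)
p=bot.grab_frame('wrist'); save(p,'w1'); K,T=p['K'],np.array(p['pose'])
hsv=cv2.cvtColor(p['pixels'],cv2.COLOR_RGB2HSV)
m=cv2.inRange(hsv,(8,170,110),(22,255,255)); k,_,st,ce=cv2.connectedComponentsWithStats(m); i=1+st[1:,4].argmax(); print(ce[i],st[i],ray(p,ce[i],.104))
"
```

```text
t 2.77 pos [0.5805 0.0931 0.1691] rot [-1.7996e+02  3.0000e-02  1.0359e+02] F [ 0.3 -0.5  0.2] w 0.00012462426666813703 0.0
shift [0.0047 0.0019 0.0591] twist -0.21
[260.27264106 194.27880512] [ 236  164   50   62 2109] [0.58062515 0.10245746 0.104     ]
```

View pics/w1.png

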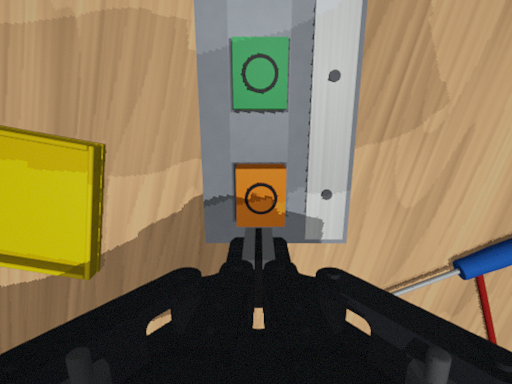

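Wrist view: the orange ring is at (261,198), green at (260,73), and the fingers sit just below orange. The estimates agree, with orange near (0.581, 0.099). Descending to just above it.

carry_out(rows=[[[0.006, 0.002, 0.02, 0], [0.006, 0.002, 0.04, 0], [0.006, 0.002, 0.052, 0], [0.006, 0.002, 0.056, 0], [0.006, 0.002, 0.056, 0], [0.006, 0.002, 0.056, 0]]])

```text
clock: 3.32
position: [0.5815, 0.0999, 0.1141]
tool_rot: [3.141, 0.0, 1.808]
force: [-0.1, -1.1, 1.1]
grip_width: 0.0005
finger_force: 0.0
```

```bash
python3 -c "
from h import *
go([.5812,.099,.097],103.8)"
```

```text
t 3.32 pos [0.5815 0.0999 0.1141] rot [1.7996e+02 1.0000e-02 1.0359e+02] F [-0.1 -1.1  1.1] w 0.0004692042513721699 0.0
shift [-0.0008 -0.0005  0.0171] twist -0.21
```

carry_out(rows=[[[0, 0, 0.005, 0], [0, 0, 0.009, 0], [0, 0, 0.011, 0], [0, 0, 0.013, 0], [0, 0, 0.015, 0], [0, 0, 0.017, 0], [0, 0, 0.017, 0], [0, 0, 0.017, 0]]])

```text
clock: 3.98
position: [0.5813, 0.1004, 0.0965]
tool_rot: [3.141, 0.0, 1.809]
force: [-0.7, -0.6, 5.8]
grip_width: -0.0001
finger_force: 2.6
```

carry_out(rows=[[[0, 0, -0.02, 0], [0, 0, -0.045, 0], [0, 0, -0.07, 0], [0, 0, -0.09, 0], [0, 0, -0.1, 0], [-0.02, 0, -0.1, 0], [-0.03, 0, -0.1, 0], [-0.03, 0, -0.1, 0], [-0.03, 0, -0.1, 0]]], grip=0.0854)

```text
clock: 4.73
position: [0.588, 0.0707, 0.1955]
tool_rot: [-3.14, -0.0, 1.807]
force: [0.2, -0.0, -0.3]
grip_width: 0.0855
finger_force: 0.0
```

```bash
python3 - <<'E'
from h import *
go([.5812,.099,.108],103.8)
p=bot.grab_frame('wrist'); save(p,'w2'); b=bot.grab_frame('scene')
for q in (p,b):
    hsv=cv2.cvtColor(q['pixels'],cv2.COLOR_RGB2HSV)
    m=cv2.inRange(hsv,(8,170,100),(22,255,255))
    if q is b: m[:,:350]=0; m[:100]=0; m[230:]=0
    k,_,st,ce=cv2.connectedComponentsWithStats(m); i=1+st[1:,4].argmax(); print(ce[i],st[i],ray(q,ce[i],.134))
a=p['pixels']; c=cv2.resize(b['pixels'][130:250,340:500],(512,384)); cv2.imwrite('pics/c2.png',cv2.resize(np.hstack([a,c]),(800,300))[:,:,::-1])
E
```

```text
t 4.73 pos [0.588  0.0707 0.1955] rot [-1.7993e+02 -1.0000e-02  1.0356e+02] F [ 0.2 -0.  -0.3] w 0.08552292249103464 0.0
shift [0.029  0.0001 0.0875] twist -0.24
[256.10703229 163.97213622] [ 231  134   52   63 2261] [0.57984551 0.10178983 0.134     ]
[392.7037037  185.67195767] [382 178  21  17 189] [0.58141434 0.09646776 0.134     ]
```

View pics/c2.png

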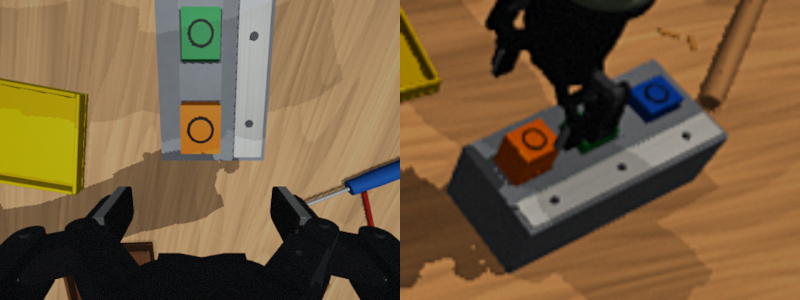

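Wrist (left): the orange ring is at (200,130) in the half-size view. In the scene (right) orange stands tall, so it's released. Moving over it and down.

carry_out(rows=[[[0.015, 0, 0, 0], [0.029, 0, 0, 0], [0.029, 0, 0.02, 0], [0.029, 0, 0.045, 0], [0.029, 0, 0.07, 0], [0.029, 0, 0.085, 0], [0.029, 0, 0.09, 0], [0.029, 0, 0.09, 0], [0.029, 0, 0.09, 0]]])

```text
clock: 5.58
position: [0.5815, 0.1004, 0.1069]
tool_rot: [3.141, -0.0, 1.81]
force: [0.7, 0.5, 1.1]
grip_width: 0.0851
finger_force: 0.0
```

carry_out(rows=[[[0, 0, 0, 0], [0, 0, 0, 0], [0, 0, 0, 0], [0, 0, 0, 0], [0, 0, 0, 0], [0, 0, 0, 0], [0, 0, 0, 0], [0, 0, 0, 0]]], grip=0.02, grip_force=40)

```text
clock: 6.25
position: [0.5814, 0.0994, 0.1064]
tool_rot: [-3.142, 0.0, 1.809]
force: [-1.9, -0.7, 1.6]
grip_width: 0.0352
finger_force: 45.2
```

carry_out(rows=[[[0, 0, -0.005, 0], [0, 0, -0.012, 0], [0, 0, -0.022, 0], [0, 0, -0.034, 0], [0, 0, -0.046, 0], [0, 0, -0.058, 0], [0, 0, -0.07, 0], [0, 0, -0.082, 0], [0, 0, -0.094, 0], [0, 0, -0.1, 0], [0, 0, -0.1, 0]]])

```text
clock: 7.17
position: [0.582, 0.0996, 0.208]
tool_rot: [3.139, 0.0, 1.809]
force: [1.0, 1.0, -1.2]
grip_width: 0.0355
finger_force: 44.9
```

```bash
python3 - <<'E'
from h import *
go([.503,-.226,.2],105)
p=bot.grab_frame('top'); b=bot.grab_frame('scene')
for q in(p,b):
    for r in bot.regions_of(q,'tray')[:4]:
        W=np.array([ray(q,u,.024)[:2] for u in np.argwhere(r['region'])[:,::-1]]).astype(np.float32); print(round(r['conf'],2),r['position'],cv2.minAreaRect(W))
cv2.imwrite('pics/c3.png',cv2.resize(b['pixels'][100:260,200:480],(800,457))[:,:,::-1])
E
```

```text
t 7.17 pos [0.582  0.0996 0.208 ] rot [1.7988e+02 1.0000e-02 1.0362e+02] F [ 1.   1.  -1.2] w 0.03549159076327134 44.89512920379639
shift [-0.2978 -0.1535  0.0077] twist -1.38
0.94 [327.6, 254.3] ((0.28403836488723755, -0.40832072496414185), (0.1546860933303833, 0.1529769003391266), 29.952545166015625)
0.86 [413.4, 230.0] ((0.35738685727119446, -0.6573013663291931), (0.15232636034488678, 0.15622057020664215), 16.062721252441406)
0.77 [187.7, 231.5] ((0.34656819701194763, 0.008646614849567413), (0.14958810806274414, 0.1520271599292755), 3.647142171859741)
0.56 [266.6, 181.4] ((0.49742841720581055, -0.22325673699378967), (0.1533372402191162, 0.15290115773677826), 14.770587921142578)
0.94 [183.7, 160.4] ((0.2899189591407776, -0.4084224998950958), (0.1671985238790512, 0.15641804039478302), 30.239036560058594)
0.83 [95.2, 199.0] ((0.36368444561958313, -0.6572489738464355), (0.1704079508781433, 0.15350505709648132), 16.42449378967285)
0.73 [324.8, 151.4] ((0.354099839925766, 0.005265519022941589), (0.16397054493427277, 0.15963059663772583), 2.8778908252716064)
0.56 [258.6, 208.7] ((0.5041941404342651, -0.2246224582195282), (0.1618746668100357, 0.15381090342998505), 15.39670467376709)
```

View pics/c3.png

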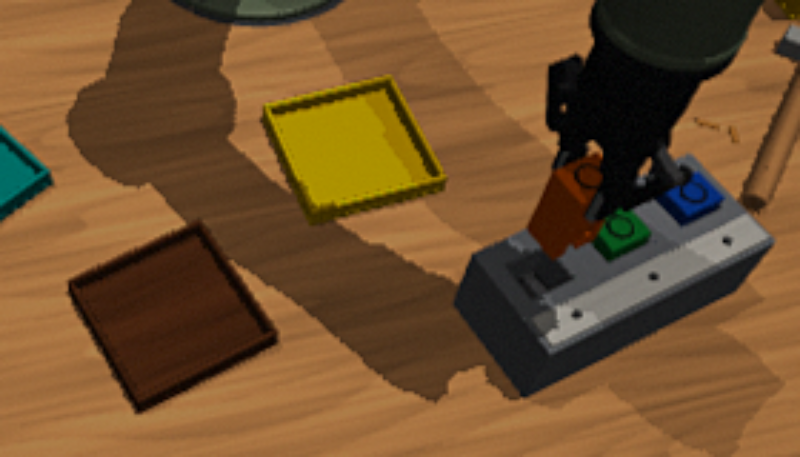

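Orange is held upright at crop (565,205) above its empty well, and green and blue are still latched. Carrying it to the tray at about (0.499, -0.224).

carry_out(rows=[[[-0.012, -0.006, 0, 0], [-0.036, -0.019, 0, 0], [-0.068, -0.036, 0, 0], [-0.101, -0.054, 0, -1], [-0.134, -0.071, 0, -1], [-0.167, -0.089, 0, -1], [-0.2, -0.106, 0, -1], [-0.232, -0.124, 0, -1], [-0.26, -0.138, 0, -1], [-0.28, -0.149, 0, -1], [-0.291, -0.155, 0, -1], [-0.295, -0.157, 0, -1]]])

```text
clock: 8.37
position: [0.4972, -0.2265, 0.2058]
tool_rot: [-3.141, -0.0, 1.823]
force: [-0.7, -0.3, -1.6]
grip_width: 0.0352
finger_force: 44.8
```

carry_out(rows=[[[0, 0, 0.01, 0], [0, 0, 0.03, 0], [0, 0, 0.055, 0], [0, 0, 0.08, 0], [0, 0, 0.105, 0], [0, 0, 0.12, 0], [0, 0, 0.128, 0], [0, 0, 0.13, 0], [0, 0, 0.13, 0]]])

```text
clock: 9.12
position: [0.4987, -0.2231, 0.0761]
tool_rot: [-3.142, -0.001, 1.828]
force: [-0.1, -0.2, 0.1]
grip_width: 0.0352
finger_force: 44.8
```

```bash
python3 - <<'E'
from h import *
go([.499,-.224,.061],105)
b=bot.grab_frame('scene')
cv2.imwrite('pics/c4.png',cv2.resize(b['pixels'][120:260,180:360],(800,622))[:600,:,::-1])
E
```

```text
t 9.12 pos [ 0.4987 -0.2231  0.0761] rot [-1.8000e+02 -4.0000e-02  1.0472e+02] F [-0.1 -0.2  0.1] w 0.03519409904376858 44.82267200946808
shift [-0.001   0.0001  0.0151] twist -0.28
```

View pics/c4.png

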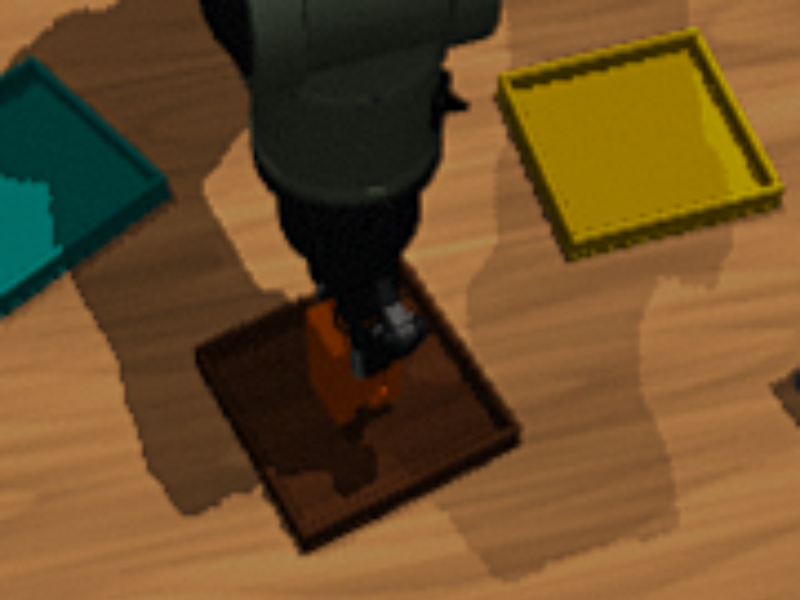

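The cassette is over the tray (crop 350,370), upright and near the centre. Lowering gently until contact.

carry_out(rows=[[[0, 0, 0.004, 0], [0, 0, 0.008, 0], [0, 0, 0.011, 0], [0, 0, 0.013, 0], [0, 0, 0.0145, 0], [0, 0, 0.0155, 0], [0, 0, 0.0155, 0], [0, 0, 0.0155, 0]]])

```text
clock: 9.83
position: [0.4984, -0.2243, 0.061]
tool_rot: [3.142, 0.0, 1.826]
force: [-1.7, 0.4, 4.3]
grip_width: 0.0351
finger_force: 45.5
```

carry_out(rows=[[[0, 0, 0.0005, 0], [0, 0, 0.0005, 0], [0, 0, 0.0005, 0]]])

```text
clock: 10.08
position: [0.4985, -0.2243, 0.0609]
tool_rot: [3.141, 0.001, 1.826]
force: [-5.5, 0.9, 14.9]
grip_width: 0.0352
finger_force: 47.0
```

Contact is clear at 14.9 N. Backing off the press slightly, then letting go.

carry_out(rows=[[[0, 0, -0.0005, 0], [0, 0, -0.0005, 0]]])

```text
clock: 10.25
position: [0.4985, -0.2243, 0.061]
tool_rot: [3.141, 0.0, 1.826]
force: [-2.1, 0.0, 6.6]
grip_width: 0.0351
finger_force: 45.9
```

carry_out(rows=[[[0, 0, 0, 0], [0, 0, 0, 0], [0, 0, 0, 0], [0, 0, 0, 0], [0, 0, 0, 0], [0, 0, 0, 0], [0, 0, 0, 0]]], grip=0.0854)

```text
clock: 10.83
position: [0.4984, -0.2242, 0.0608]
tool_rot: [-3.142, -0.0, 1.826]
force: [0.1, 0.1, 0.5]
grip_width: 0.0856
finger_force: 0.0
```

carry_out(rows=[[[0, 0, -0.01, 0], [0, 0, -0.03, 0], [0, 0, -0.06, 0], [0, 0, -0.09, 0], [0, 0, -0.12, 0], [0, 0, -0.14, 0], [-0.03, 0, -0.14, 0], [-0.06, 0, -0.14, 0], [-0.09, 0, -0.14, 0], [-0.1, 0, -0.14, 0], [-0.1, 0, -0.14, 0], [-0.1, 0, -0.14, 0]]])

```text
clock: 11.83
position: [0.5235, -0.3206, 0.201]
tool_rot: [3.141, -0.001, 1.826]
force: [-0.1, 0.8, 0.4]
grip_width: 0.0854
finger_force: 0.0
```

```bash
python3 - <<'E'
from h import *
go([.499,-.224,.061],105)
b=bot.grab_frame('scene')
cv2.imwrite('pics/c5.png',cv2.resize(b['pixels'][110:270,200:480],(800,457))[:,:,::-1])
E
```

```text
t 11.83 pos [ 0.5235 -0.3206  0.201 ] rot [ 1.7999e+02 -4.0000e-02  1.0461e+02] F [-0.1  0.8  0.4] w 0.0853619769014018 0.0
shift [0.0996 0.0006 0.1401] twist -0.39
```

View pics/c5.png

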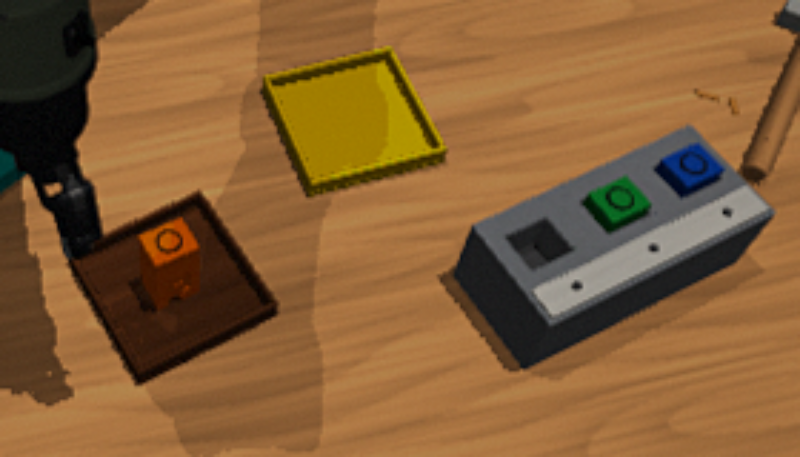

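Orange stands upright in the dark wood tray at crop (170,265). Green and blue are still latched at (618,203) and (690,167), and the gripper is clear.

```bash
python3 -c "
from workcell import bot; print(bot.job_done())"
```

```text
the job is handed in; nothing more can be done
None
```

The orange cassette was pressed, sprang up, and now stands upright and released in the dark wood tray; blue and green are still latched, and the job was handed in at about 12 s.

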